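# Roll down the blue build-plate sheet

### The arm

A 6-joint arm with a two-finger parallel gripper is mounted at the origin on the work surface. World frame = base frame: x ahead of the robot, y to its left, z up, the work surface at z = 0. Lengths are in m, angles in rad, forces in N, time in s.
With the tool pointing down it reaches from about 0.3 to 0.875 m from the base axis. Payload 4.2 kg.
Tool frame: the origin (TCP) lies at the very end of the fingers, on their centre line; the grasp point (between the pads) lies r.tcp_to_grasp behind it (r.tcp_to_grasp is the distance from the TCP to the grasp point, in m); z points along the fingers, y is the line along which they close (so a half turn about z gives the same grasp; the last joint's range is limited). The gripper opens to 85 mm and grips with 20 to 120 N. Pads are 22 mm wide; open, the fingers measure 114 mm over their backs; the gripper's body (76 mm by 85 mm) begins 54 mm behind the grasp point. The pads swing forward as they close: fully open they stand 13 mm farther back than shut.
Start: joints at [-1.212, 0.32, 1.565, -0, 1.257, -0.02], TCP at [0.213, -0.534, 0.231] pointing down, gripper open.
Joint ranges: [-3.11, 3.11], [-0.84, 2.01], [0.21, 2.61], [-1.34, 4.49], [0.05, 2.63], [-2.56, 2.56]. Speed limits (rad/s): [2.57, 2.57, 3.14, 3.14, 3.14, 3.14].

### API

Orientations are given as [roll, pitch, yaw] about the fixed x, y, z axes, in that order (R = Rz(yaw) Ry(pitch) Rx(roll)).
In Python, from station import r gives the robot as it stands. The module is installed in compiled form; this text tells all that it offers.
- The arm moves only by the shell command python3 -m crank 'ROWS'. ROWS is a JSON object of lists of equal length, an entry for each row: "gripper": the opening, from -1 (shut) to 1 (fully open); "xyz": the shift along the tool's x, y, z in mm, a list of three; "turn": the turn about the tool's z in rad. In form: {"gripper": [gripper, ...], "xyz": [[dx, dy, dz], ...], "turn": [turn, ...]}. A call has 1 to 12 rows; each row is the pose to reach, as a shift and turn from the pose commanded when the call began, along the tool's axes at that moment; what a row does not reach only later rows make up. A row lasts 1/8 s, in which the tool goes at most 62.5 mm and 10.7 degrees, less where a joint would pass 70% of its speed; a pose out of reach is approached as far as the arm can. A call with a gripper value outside its range is refused whole. The fingers move at their own pace and stop on an object; the grip force is fixed at half the most. Time passes only in rows, so rows that repeat a pose let the fingers close. It gives the time, the measured TCP pose, the force, the opening and the grip force at its end, in the units of the state.
- r.get_obs(): the state, without advancing time (a new reading comes with each control period).
- r.grab_frame(name): name is "side" or "top" or "wrist"; returns the picture (480x640x3 uint8, blue, green, red); there is no depth.
- r.calibration(name): a dict with "intrinsics" (3x3 intrinsics, pixels), "k1" (the pictures are not rectified: a ray, as slopes to the right and down, at radius r is drawn at 1 + k1 r^2 times it, then the intrinsics apply), "eye" and "orientation" of the camera in the world. Camera axes: x right, y up, looking along -z (the intrinsics and any distortion apply to the point x, -y, -z); pixel columns grow to the right and rows downward; lengths in m; the calibration is good to about 2 mm. A picture is of the moment at which its call begins: read the wrist's pose just before it. calibration takes no time and is no camera call; for the wrist camera it gives the pose at the moment of the call.
- r.finish_job(): hands the job in; it is judged then, once.
Trained networks look in the newest picture that a camera, given by its name, has taken for a name from the list of things; names that differ only in an ending like _2 or _b are one class to them, and where a whole thing is asked for, a point or a joint stands for the part that bears it (a point fixed in the world has none). Each returns a list of dicts, best first, with "score" (0 to 1); they miss things now and then, are a little off and sometimes report something else, mostly with a low value. They report only what shows in the picture. A call takes as long as a camera call. They do not tell look-alikes from the thing itself.
- r.find_in(query, camera): "extent" ([left, top, right, bottom] in pixels, round what is visible of it).
- r.tip_of(query, camera): "xy" ([column, row] in pixels: a listed point, or the origin of a listed thing).
The state is a dict: "t": time; "joint_positions": joint angles; "dq": joint speeds; "effort": joint torques, N m; "position": TCP position; "ee_rot": TCP orientation; "wrist_force": force on the tool from outside, world axes, zero at the start; "moment": the same for the moment, N m; "gripper_width": finger opening in m; "grip_force": force on a finger pad.
Only numpy, scipy, OpenCV 4.12 (cv2) and the standard library are available. Lean on these libraries where they do the work, as an engineer would, in place of code of your own. Each camera call takes 0.05 s, during which the arm holds its last target. There are 200 camera calls.

### The job

A new self-adhesive sheet has been laid on a printer bed: the blue one. Take the hand roller with the black rubber drums and orange grip and roll it squarely along the middle of the blue sheet, from its white-striped end to the other end, pressing firmly enough that the sprung bed sinks about halfway down its travel all the way but never onto its stop. Then stand the rubber roller back on the grey mat, on its drums, and leave the steel roller where it is.

Things in the scene. Friction and masses are not known exactly. Their poses are not given: they have to be found in the camera images.
- rubber_roller: Roller to use: black rubber drums, aluminium frame, orange grip; 0.28-0.44 kg, stands on its drums. Origin: centre of its underside (drum contact level). Two free-turning drums, diameter 36, length 110 mm, axles along y at x = +-23 mm: it rolls along x, either way. Deck 44 x 124, top at z 49 mm. Upright grip 26 (x) x 60 (y), z 49 to 95 mm: pinch across the 26 mm at about z 74.
- steel_roller: The wrong roller: same shape, size and origin, but bare steel drums with dark rings and a grey grip. It also stands on the mat, at the other end from the rubber one. Leave it alone.
- blue_bed: Steel bed on springs, 190 (x) x 120 (y) mm, 10 thick, with a centred blue sheet 170 x 84 mm. Origin: centre of its underside; sheet top 12 mm above (50 above the table). White stripe at the -x end: roll +x, roller centre from x = -60 to +60 mm. Bed sinks straight down, 14 mm to its stop: starts at 2 N, then 1 mm per N (7 mm = 9 N, roller weight included). Not the gold bed.
- mat: Fixed flat grey mat, 340 (x) x 170 (y) x 4 mm, between the two beds, where both rollers stand. Origin: centre of its underside; its upper face is 4 mm higher. The rollers start about 95 mm either side of its centre along its x, one at each end.
There are look-alikes about, which are no part of the job. What is shaped like the rubber_roller but pink, purple or red is not meant.

How it is judged:
By the outcome, as a careful person would: the job done as asked, in the order asked, and still so for the second after the job is handed in, with the robot touching nothing.
It also fails if it takes over 54 s, if anything falls off the work surface, if the arm or the gripper's body presses on something with over 40 N, if the wrist force passes 120 N, or if a joint passes its speed limit or range.

## Working session

There is one attempt and no reset: what is moved stays moved. The work goes in short steps, Python scripts to look and compute and a shell command to move; the robot and the scene stay as the last step left them, time stands still between calls to the robot, and variables do not carry over. Pictures are saved under pics/ and viewed, at most 10 in all, crops included, and the job is handed in when it is done.

```bash
mkdir -p pics; cat > h.py <<'E'
from station import r
import numpy as np, cv2
from scipy.spatial.transform import Rotation as R
def cam(n):
    c=r.calibration(n); o=np.array(c["orientation"],float)
    M=o if o.shape==(3,3) else (R.from_euler('xyz',o).as_matrix() if o.size==3 else None)
    return np.array(c["intrinsics"]),float(c["k1"]),np.array(c["eye"]),M
def ray(n,uv,C=None):
    K,k,e,M=C or cam(n)
    d=np.linalg.inv(K)@[uv[0],uv[1],1]; x=d[:2]; y=x.copy()
    for _ in range(20): y=x/(1+k*(y@y))
    return e,M@np.array([y[0],-y[1],-1])
def onz(n,uv,z,C=None):
    e,d=ray(n,uv,C); return e+d*(z-e[2])/d[2]
def proj(n,P,C=None):
    K,k,e,M=C or cam(n)
    p=M.T@(np.array(P)-e); s=np.array([p[0],-p[1]])/-p[2]; s=s*(1+k*(s@s))
    return (K@[s[0],s[1],1])[:2]
E
python3 - <<'E'
from h import *
print(r.calibration("top")); o=r.get_obs(); print(o["position"],o["ee_rot"],r.tcp_to_grasp)
for n in("top","side"):
    cv2.imwrite(f"pics/{n}0.png",r.grab_frame(n))
    for q in("rubber_roller","steel_roller","blue_bed","mat"):
        print(n,q,[(np.round(a["xy"]),round(a["score"],2)) for a in r.tip_of(q,n)][:4],[(np.round(a["extent"]),round(a["score"],2)) for a in r.find_in(q,n)][:4])
E
```

```text
{'intrinsics': array([[434.41818277,   0.        , 326.72040603],
       [  0.        , 434.41818277, 241.23332919],
       [  0.        ,   0.        ,   1.        ]]), 'k1': -0.05374677475307959, 'eye': array([ 0.28079501, -0.07949295,  0.86066028]), 'orientation': array([ 0.19955878,  0.00813003, -1.58963979])}
[ 0.21246903 -0.53379302  0.23050295] [-3.13987438e+00 -2.77647844e-05  3.78794522e-01] 0.0187
top rubber_roller [(array([393., 140.]), 0.97), (array([305., 234.]), 0.96), (array([449., 373.]), 0.92), (array([506., 259.]), 0.91)] [(array([362., 113., 426., 153.]), 0.88), (array([269., 207., 338., 255.]), 0.65), (array([412., 344., 491., 415.]), 0.6), (array([473., 231., 555., 290.]), 0.58)]
top steel_roller [(array([302., 149.]), 0.83)] [(array([270., 121., 333., 164.]), 0.86)]
top blue_bed [(array([153., 236.]), 0.68)] [(array([113., 183., 198., 286.]), 0.98)]
top mat [(array([299., 186.]), 0.9)] [(array([256., 110., 346., 268.]), 0.7)]
side rubber_roller [(array([277., 195.]), 0.92), (array([301., 259.]), 0.87), (array([473., 248.]), 0.71), (array([411., 193.]), 0.55)] [(array([251., 158., 307., 210.]), 0.92), (array([393., 153., 434., 200.]), 0.8), (array([482., 217., 497., 259.]), 0.77), (array([264., 217., 332., 274.]), 0.76)]
side steel_roller [(array([229., 235.]), 0.85)] [(array([198., 192., 262., 250.]), 0.86)]
side blue_bed [(array([200., 327.]), 0.86)] [(array([145., 285., 259., 368.]), 0.57)]
side mat [(array([258., 248.]), 0.91)] [(array([173., 216., 346., 294.]), 0.73)]
```

View pics/top0.png

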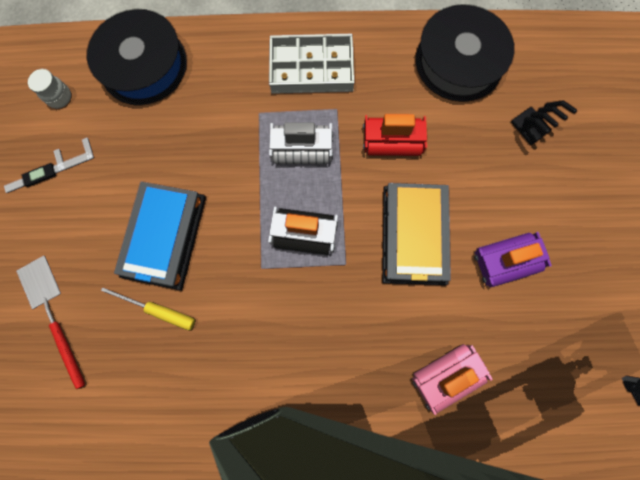

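View pics/side0.png

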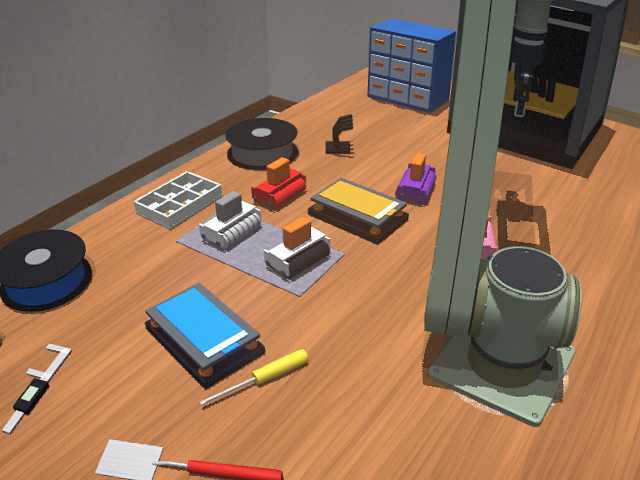

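The top view shows the rubber roller (white frame, black drums, orange grip) at about (303,230) on the mat and the steel one at (302,145). The blue bed is at (160,232), with its white stripe at the near (lower) end. The red, purple and pink rollers are look-alikes.

```bash
cat > m.py <<'E'
from h import *
def rect(n,img,lo,hi,z,box,C=None):
    hsv=cv2.cvtColor(img,cv2.COLOR_BGR2HSV); m=cv2.inRange(hsv,lo,hi); k=np.zeros_like(m); x0,y0,x1,y1=box; k[y0:y1,x0:x1]=m[y0:y1,x0:x1]
    c=max(cv2.findContours(k,cv2.RETR_EXTERNAL,cv2.CHAIN_APPROX_NONE)[0],key=cv2.contourArea)[:,0]
    C=C or cam(n); P=np.array([onz(n,p,z,C)[:2] for p in c])
    q=cv2.minAreaRect((P*1000).astype(np.float32)); return q,cv2.boundingRect(c),cv2.boxPoints(q)
E
python3 - <<'E'
from m import *
im=cv2.imread("pics/top0.png")
print("sheet",rect("top",im,(95,120,80),(115,255,255),.050,(110,175,205,292)))
print("white",rect("top",im,(0,0,190),(180,60,255),.050,(110,255,180,292)))
print("grip",rect("top",im,(5,150,150),(16,255,255),.099,(280,205,325,245)))
for n in("rubber","mat"): pass
print("rub",onz("top",(305,234),.004),"mat",onz("top",(299,186),.0),"steel",onz("top",(302,149),.004),"bed",onz("top",(153,236),.038))
print("side rub",onz("side",(301,259),.004),"bed",onz("side",(200,327),.038),"mat",onz("side",(258,248),0))
E
```

```text
sheet (((479.01019287109375, 254.32003784179688), (86.25308227539062, 155.70399475097656), 77.84375), (125, 187, 63, 84), array([[393.82236, 228.55447],
       [546.035  , 195.76657],
       [564.198  , 280.0856 ],
       [411.9854 , 312.8735 ]], dtype=float32))
white (((395.81317138671875, 272.49951171875), (83.0809555053711, 12.532777786254883), 77.67285919189453), (124, 263, 42, 15), array([[380.82263, 233.2546 ],
       [393.06647, 230.57893],
       [410.8037 , 311.74445],
       [398.55988, 314.4201 ]], dtype=float32))
grip (((471.4272766113281, -31.546018600463867), (57.147544860839844, 24.87439727783203), 81.4345703125), (286, 214, 32, 17), array([[454.87305  , -57.94871  ],
       [479.47003  , -61.653473 ],
       [487.9815   ,  -5.143326 ],
       [463.38452  ,  -1.4385643]], dtype=float32))
rub [ 0.46996405 -0.03220946  0.004     ] mat [ 0.57323839 -0.02038594  0.        ] steel [ 0.65365578 -0.02740664  0.004     ] bed [0.46472442 0.26439107 0.038     ]
side rub [ 0.47232347 -0.04343487  0.004     ] bed [0.47163007 0.2579076  0.038     ] mat [ 0.57632146 -0.02559718  0.        ]
```

```bash
python3 -m crank '{"gripper":[1,1,1,1,1,1,1,1,1,1,1,1],"xyz":[[426,-371,40],[426,-371,40],[426,-371,40],[426,-371,40],[426,-371,40],[426,-371,40],[426,-371,40],[426,-371,40],[426,-371,40],[426,-371,40],[426,-371,40],[426,-371,40]],"turn":[-1.04,-1.04,-1.04,-1.04,-1.04,-1.04,-1.04,-1.04,-1.04,-1.04,-1.04,-1.04]}'
python3 - <<'E'
from m import *
C=cam("wrist"); im=r.grab_frame("wrist"); cv2.imwrite("pics/w1.png",im); o=r.get_obs(); print(o["t"],o["position"],o["ee_rot"])
print(r.find_in("rubber_roller","wrist"))
print(rect("wrist",im,(5,150,150),(16,255,255),.099,(0,0,640,480),C))
E
```

```text
t: 2.4
position: [0.4707, -0.0332, 0.1914]
ee_rot: [-3.142, 0.0, 1.417]
wrist_force: [-0.3, -0.3, -0.2]
gripper_width: 0.0854
grip_force: 0.0
2.45 [ 0.47074039 -0.03331314  0.19146865] [3.14146825e+00 3.31325257e-04 1.41659656e+00]
[{'extent': [261.5, 128.2, 374.0, 296.8], 'score': 0.88}, {'extent': [85.4, 474.9, 102.0, 480.0], 'score': 0.56}]
(((458.0965270996094, -117.655029296875), (171.9854278564453, 441.0032043457031), 81.71726989746094), (0, 243, 640, 224), array([[ 227.50699 , -170.98578 ],
       [ 663.91016 , -234.51578 ],
       [ 688.68604 ,  -64.32428 ],
       [ 252.2829  ,   -0.794281]], dtype=float32))
```

View pics/w1.png

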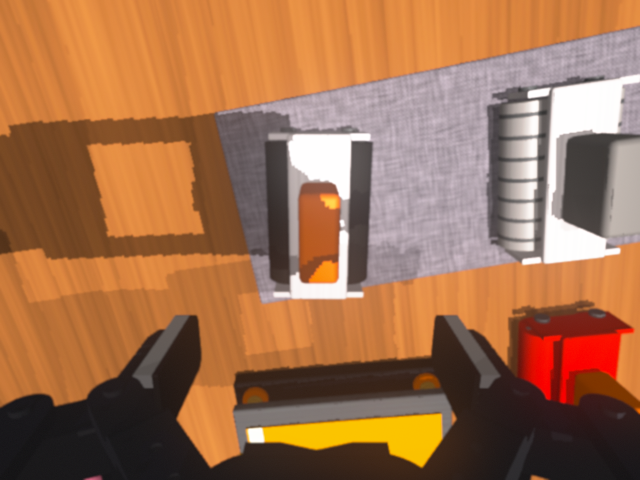

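The wrist view shows the rubber roller at (268-372, 130-298), nearly square to the fingers, with its grip at (299-341, 183-283).

```bash
python3 - <<'E'
from m import *
C=cam("wrist"); f=lambda p,z:np.round(onz("wrist",p,z,C)[:2],4)
print("deck ends",f((319,134),.05),f((320,296),.05)); 
im=cv2.imread("pics/w1.png")
q,b,c=rect("wrist",im,(3,150,80),(18,255,255),.099,(293,176,347,288),C); print("grip",q,b)
print("drum L",f((268,140),.025),f((271,282),.025),"R",f((371,140),.025),f((367,282),.025))
for dx in(-.013,.013):
  for dy in(-.03,.03):
    a=-.15; p=np.array([.4714,-.0315])+R.from_euler('z',a).as_matrix()[:2,:2]@[dx,dy]; print(proj("wrist",[*p,.099],C))
E
```

```text
deck ends [0.4818 0.0306] [ 0.4641 -0.0902]
grip ((472.1414794921875, -28.611600875854492), (57.576290130615234, 24.12833023071289), 80.57894897460938) (299, 193, 41, 90)
drum L [0.4434 0.0309] [ 0.4239 -0.083 ] R [0.5196 0.0191] [ 0.5035 -0.0954]
[297.89391085 288.16929584]
[296.07521861 195.84430225]
[338.44702119 288.02394968]
[339.76538619 195.66628471]
```

```bash
python3 -m crank '{"gripper":[1,1,1,1,-1,-1,-1,-1,-1,-1],"xyz":[[3,1,60],[3,1,110],[3,1,131],[3,1,131],[3,1,131],[3,1,131],[3,1,131],[3,1,131],[3,1,131],[3,1,131]],"turn":[0,0,0,0,0,0,0,0,0,0]}'
```

```text
t: 3.75
position: [0.4733, -0.0293, 0.0612]
ee_rot: [3.14, 0.0, 1.419]
wrist_force: [-1.7, -0.3, 6.3]
gripper_width: 0.0255
grip_force: 58.8
```

```bash
python3 -m crank '{"gripper":[-1,-1,-1,-1,-1],"xyz":[[0,0,-30],[0,0,-80],[0,0,-80],[0,0,-80],[0,0,-80]],"turn":[0,0,0,0,0]}'; python3 - <<'E'
from h import *
for i in range(4):
    r.grab_frame("side"); o=r.get_obs(); print(o["t"],o["wrist_force"],o["moment"],o["position"])
E
```

```text
t: 4.38
position: [0.4712, -0.0291, 0.1385]
ee_rot: [-3.137, 0.0, 1.419]
wrist_force: [0.3, 0.9, -3.6]
gripper_width: 0.0256
grip_force: 60.6
4.425 [ 0.21385697 -0.89533556 -4.1896352 ] [ 0.01731109  0.00077255 -0.0070257 ] [ 0.4714634  -0.02905816  0.13864569]
4.475 [ 0.52839998 -0.5344198  -4.14770595] [-0.04011758 -0.03452959 -0.03830103] [ 0.4717402  -0.02911271  0.13887613]
4.525 [ 0.2283242   0.46251434 -3.72091117] [-0.02353007  0.00112133  0.01592864] [ 0.47200433 -0.02915241  0.13912648]
4.575 [ 0.41621672 -0.33736682 -3.4475682 ] [ 0.01378635  0.03743873 -0.00650593] [ 0.47219985 -0.02916873  0.13938743]
```

```bash
python3 -m crank '{"gripper":[-1,-1,-1,-1,-1,-1,-1,-1,-1],"xyz":[[48,-18,-10],[95,-36,-10],[143,-54,-10],[190,-71,-10],[238,-89,-10],[286,-106,-10],[286,-106,-10],[286,-106,-10],[286,-106,-10]],"turn":[0.01,0.02,0.03,0.04,0.05,0.061,0.061,0.061,0.061]}'
python3 - <<'E'
from m import *
C=cam("wrist"); im=r.grab_frame("wrist"); cv2.imwrite("pics/w2.png",im); t=r.grab_frame("top");cv2.imwrite("pics/t2.png",t); o=r.get_obs(); print(o["t"],o["position"],o["ee_rot"],o["wrist_force"])
print(rect("wrist",im,(95,120,60),(115,255,255),.050,(0,0,640,480),C))
E
```

```text
t: 5.7
position: [0.4113, 0.2684, 0.1501]
ee_rot: [-3.141, 0.001, 1.356]
wrist_force: [0.0, -0.1, -4.3]
gripper_width: 0.0254
grip_force: 60.7
5.8 [0.4114514  0.26847806 0.15023109] [-3.14149046e+00  3.76737604e-04  1.35600664e+00] [ 0.08729608  0.30977768 -4.14672611]
(((508.6047668457031, 248.7035369873047), (84.76712036132812, 93.02914428710938), 77.89178466796875), (397, 173, 165, 129), array([[454.23468, 217.01973],
       [545.1942 , 197.50604],
       [562.97485, 280.38733],
       [472.01532, 299.90103]], dtype=float32))
```

View pics/w2.png

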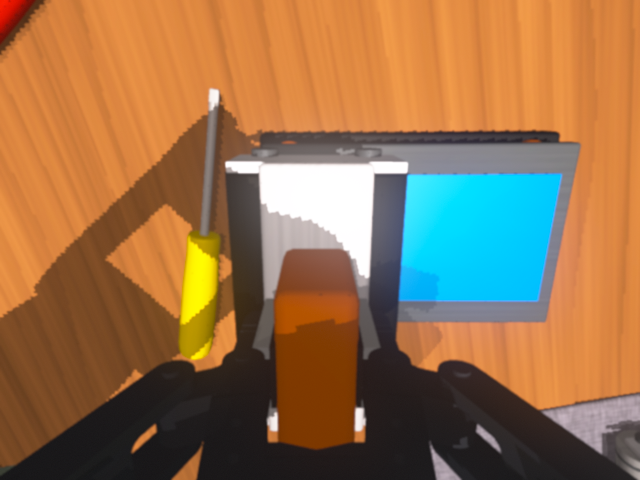

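```bash
python3 -m crank '{"gripper":[-1,-1,-1,-1,-1,-1],"xyz":[[1,-3,20],[1,-3,38],[1,-3,43],[1,-3,46],[1,-3,46],[1,-3,46]],"turn":[-0.003,-0.003,-0.003,-0.003,-0.003,-0.003]}'; python3 - <<'E'
from h import *
for i in range(4):
    r.grab_frame("side"); o=r.get_obs(); print(o["t"],o["wrist_force"],o["position"],o["ee_rot"])
E
```

```text
t: 6.55
position: [0.409, 0.2711, 0.105]
ee_rot: [3.14, -0.001, 1.361]
wrist_force: [0.3, -2.9, 0.6]
gripper_width: 0.0257
grip_force: 61.2
6.6 [ 0.25211619 -2.8436181   0.72062631] [0.40899462 0.2712221  0.10496554] [ 3.14025649e+00 -7.09362033e-04  1.36084398e+00]
6.65 [-0.4717594  -2.73972504  0.73269897] [0.40893697 0.27124911 0.10486609] [ 3.14038665e+00 -6.29775707e-04  1.36091554e+00]
6.7 [-0.19369145 -2.66207561  0.38498296] [0.40882612 0.27124447 0.10474685] [ 3.14062495e+00 -5.10546212e-04  1.36087586e+00]
6.75 [ 0.11637231 -3.39312103  0.81971429] [0.40877725 0.27125942 0.10466638] [ 3.14075595e+00 -4.69623388e-04  1.36089012e+00]
```

```bash
python3 -m crank '{"gripper":[-1,-1,-1,-1],"xyz":[[0,0,3],[0,0,5],[0,0,5],[0,0,5]],"turn":[0,0,0,0]}'; python3 - <<'E'
from h import *
for i in range(3):
    r.grab_frame("side"); o=r.get_obs(); print(o["t"],o["wrist_force"],o["position"],o["ee_rot"])
E
```

```text
t: 7.25
position: [0.4088, 0.2713, 0.0997]
ee_rot: [3.141, -0.0, 1.361]
wrist_force: [-0.8, -3.7, 6.2]
gripper_width: 0.0252
grip_force: 61.9
7.3 [-0.82726188 -2.98892259  6.22056863] [0.4087994  0.27129146 0.09968613] [ 3.14083032e+00 -4.27675645e-04  1.36087512e+00]
7.35 [-0.86500165 -2.86122504  5.02586957] [0.40879181 0.27128101 0.09969107] [ 3.14082697e+00 -4.19982559e-04  1.36087380e+00]
7.4 [-0.97968493 -5.10429514  6.50975889] [0.40880872 0.27126408 0.09971207] [ 3.14079678e+00 -4.24051432e-04  1.36088184e+00]
```

```bash
python3 -m crank '{"gripper":[-1,-1,-1,-1],"xyz":[[0,5,-0.5],[0,15,-0.5],[-0.5,25,-0.5],[-0.5,35,-0.5]],"turn":[0,0,0,0]}'; python3 -m crank '{"gripper":[-1,-1,-1],"xyz":[[0,10,0],[0,20,0],[0,30,0]],"turn":[0,0,0]}'
```

```text
t: 7.9
position: [0.4431, 0.2637, 0.1002]
ee_rot: [3.141, -0.001, 1.361]
wrist_force: [-1.9, -2.6, 5.8]
gripper_width: 0.0257
grip_force: 61.9
t: 8.28
position: [0.4725, 0.2574, 0.1002]
ee_rot: [3.141, -0.001, 1.361]
wrist_force: [-1.4, -1.9, 5.1]
gripper_width: 0.0255
grip_force: 61.9
```

```bash
python3 -m crank '{"gripper":[-1,-1,-1],"xyz":[[0,10,0],[-0.3,20,0],[-0.3,30,0]],"turn":[0,0,0]}'; python3 -m crank '{"gripper":[-1,-1,-1,-1,-1,-1],"xyz":[[0,10,0],[0,20,0],[0,30,0],[0,34,0],[0,34,0],[0,34,0]],"turn":[0,0,0,0,0,0]}'
```

```text
t: 8.65
position: [0.5019, 0.251, 0.1003]
ee_rot: [3.141, -0.001, 1.361]
wrist_force: [-0.7, -2.2, 5.6]
gripper_width: 0.0252
grip_force: 61.9
t: 9.4
position: [0.5353, 0.2439, 0.1003]
ee_rot: [3.14, -0.001, 1.361]
wrist_force: [-0.1, -2.5, 5.0]
gripper_width: 0.0251
grip_force: 61.8
```

```bash
python3 -m crank '{"gripper":[-1,-1,-1,-1,-1,-1,-1,-1,-1,-1],"xyz":[[0,0,-20],[0,0,-50],[-45,-1,-50],[-95,-2,-50],[-145,-2,-50],[-195,-3,-50],[-245,-4,-50],[-281,-4,-50],[-281,-4,-50],[-281,-4,-50]],"turn":[0,0,-0.01,-0.02,-0.03,-0.04,-0.058,-0.058,-0.058,-0.058]}'; python3 - <<'E'
from h import *
cv2.imwrite("pics/s3.png",r.grab_frame("side")); o=r.get_obs(); print(o["position"],o["ee_rot"],o["wrist_force"])
E
```

```text
t: 10.65
position: [0.4722, -0.0299, 0.1493]
ee_rot: [-3.141, -0.001, 1.418]
wrist_force: [0.8, 0.3, -3.4]
gripper_width: 0.025
grip_force: 60.7
[ 0.47228211 -0.02962833  0.14937011] [-3.14137907e+00 -8.15149642e-04  1.41924891e+00] [ 0.11033186  1.0151532  -3.18556982]
```

View pics/s3.png

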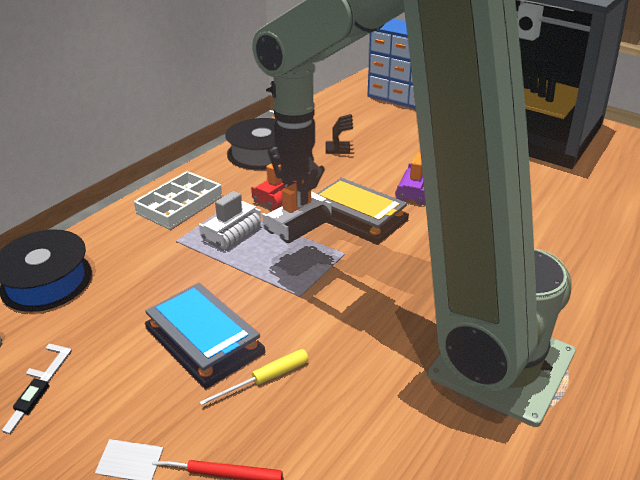

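The side view shows the roller hanging level above the mat's near end at (295,215). The steel roller is untouched at (230,222) and the bed has come back up. I'll lower it now.

```bash
python3 -m crank '{"gripper":[-1,-1,-1,-1,-1,-1],"xyz":[[0,0,35],[0,0,70],[0,0,82],[0,0,86],[0,0,88],[0,0,88]],"turn":[0,0,0,0,0,0]}'
```

```text
t: 11.45
position: [0.4727, -0.0305, 0.0626]
ee_rot: [3.14, -0.0, 1.419]
wrist_force: [0.4, 0.1, -3.7]
gripper_width: 0.0253
grip_force: 60.6
```

```bash
python3 -m crank '{"gripper":[-1,-1,-1],"xyz":[[0,0,1],[0,0,2],[0,0,2]],"turn":[0,0,0]}'
```

```text
t: 11.82
position: [0.4733, -0.0307, 0.0612]
ee_rot: [3.138, -0.0, 1.419]
wrist_force: [0.2, -1.1, 5.1]
gripper_width: 0.0255
grip_force: 62.0
```

```bash
python3 -m crank '{"gripper":[-1,-0.2,0.2,0.6,1,1,1,1,1,1,1],"xyz":[[0,0,-0.5],[0,0,-0.5],[0,0,-0.5],[0,0,-0.5],[0,0,-0.5],[0,0,-0.5],[0,0,-20],[0,0,-60],[0,0,-110],[0,0,-110],[0,0,-110]],"turn":[0,0,0,0,0,0,0,0,0,0,0]}'; python3 - <<'E'
from h import *
cv2.imwrite("pics/s4.png",r.grab_frame("wrist")); print(r.get_obs()["wrist_force"])
E
```

```text
t: 13.2
position: [0.4714, -0.0305, 0.1693]
ee_rot: [-3.141, 0.0, 1.419]
wrist_force: [0.1, 0.3, -0.2]
gripper_width: 0.0853
grip_force: 0.0
[-0.45714283  0.1934937  -1.26125697]
```

View pics/s4.png

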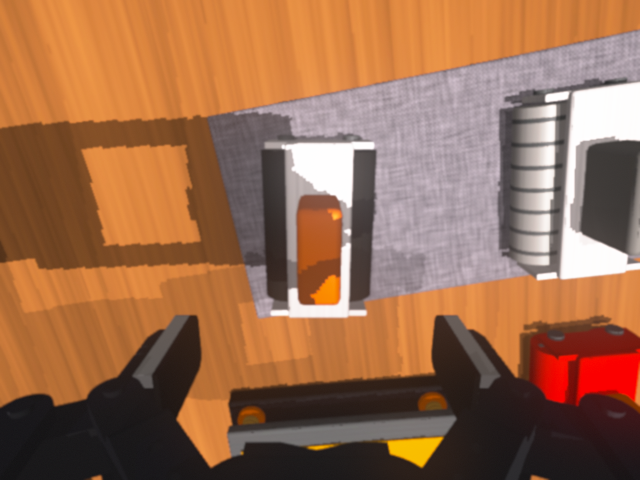

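The wrist view shows the roller upright on its drums on the mat at (318,228), back where it started. The steel roller is still in place.

```bash
python3 -c "
from station import r
print(r.finish_job())"
```

```text
the job is handed in; nothing more can be done
None
```

I rolled the blue sheet from its striped end to the other, with the bed about 7 mm down at every reading, then stood the rubber roller back on the mat and left the steel one alone; the job is handed in at about 13 s, verdict not shown.

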